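# Hold the collar on the shaft's flat

### The job

Of the three shaft collars on the counter, put the one whose bore fits the stub shaft of the revolving sweet stand over that shaft, and turn it until its set screw finds the shaft's flat and the collar drops fully home on the flange. Then turn collar and shaft together until the screw's head points straight along the raised rib on the stand's foot, and finish still gripping the collar there, home and level, so that someone can tighten the screw. Leave the other two collars where they lie.

Things in the scene. Friction and masses are not known exactly. Their poses are not given: they have to be found in the camera images.
- stand: Fixed grey foot of the revolving sweet stand, 132 mm across, 14 mm high; origin on the worktop on the shaft's axis, z up. A raised dark steel rib (7 mm wide, top 20 mm high) runs on it from 23 to 63 mm from the axis along the stand's -x axis, roughly toward the robot. A steel flange and the upright stub shaft on it turn together in the foot, stiffly (0.1 N m), and stay where left.
- flange_top (a point): Centre of the flange's top face (42 mm across), on the shaft's axis, 32 mm above the worktop; the collar's underside comes to rest here. Axes as the stand's (-x along the rib; they do not turn with the shaft).
- shaft_shoulder (a point): Point on the axis 58 mm above the worktop: top of the 28 mm thick part of the shaft, its edge bevelled (pilot above: 18 mm thick, coned end at 70 mm). Down to the flange this part has one flat, 9 mm from the axis. It is not measured; it starts facing 0.45 to 1.3 rad anticlockwise of the rib seen from above (on the robot's right of it). Axes as the stand's.
- collar_fit_mid (a point): Centre, half-way up, of the collar that fits: plain aluminium ring, outside 54 mm, 30 mm tall, 160 g, bore 30.6 mm, wall 12 mm. Its -x axis points out along its dark set screw, z up. At home this point is 47 mm above the worktop. The three collars start flat on the worktop, in any order of places.
- collar_fit_screw (a point): Outer end of that collar's screw head, 35 mm from its axis, at mid-height. Inside, the 6 mm wide nose stands 4.8 mm into the bore. It passes down the flat only if within about 0.3 rad of the flat's direction; else it rides on the shoulder, the collar 13.5 mm above home, and under a light push (3 to 7 N) can be turned there without taking the shaft along, till it drops.
- collar_narrow_mid (a point): Centre, half-way up, of the look-alike collar with too narrow a bore: same outside and screw, bore 20 mm, wall 17 mm.
- collar_wide_mid (a point): Centre, half-way up, of the look-alike collar with too wide a bore: same outside and screw, bore 41 mm, wall 6.5 mm.
Mind the look-alikes: they are no part of the job. What is shaped like the part that bears collar_fit_mid but purple or turquoise is not meant.

How it is judged:
On the way:
1. the fitting collar's screw has dropped onto the shaft's flat and the collar is home on the flange (z of collar_fit_mid in the frame of flange_top between 0.012 and 0.019 m and horizontal distance between collar_fit_mid and flange_top below 0.004 m and angle between collar_fit_mid's own z axis and vertical below 0.1 rad), for 0.2 s.
At the end, for the whole second after the job is handed in: Fitting collar home on the flange (4 mm in height and from the axis, level to 0.1 rad), its screw's outer end on the rib's side within 9 mm (15 degrees) of the rib's line, fingers gripping it with over 2 N; the other two collars flat, within 5 cm of where they lay (all of step 1 and x of collar_fit_screw in the frame of flange_top below -0.02 m and y of collar_fit_screw in the frame of flange_top between -0.009 and 0.009 m and contact force between the fingers and collar_fit above 2 N and distance of each of collar_narrow_mid, collar_wide_mid from where it was at the start of the episode below 0.05 m and height (world z) of each of collar_narrow_mid, collar_wide_mid below 0.025 m); the arm keeps its last pose, push and grip.
It also fails if it takes over 54 s, if anything falls off the work surface, if the arm or the gripper's body presses on something with over 40 N, if the wrist force passes 120 N, or if a joint passes its speed limit or range.

### The arm

A 6-joint arm with a two-finger parallel gripper is mounted at the origin on a cart in front of the work surface, level with it; the furniture and walls round the work are solid. World frame = base frame: x ahead of the robot, y to its left, z up, the work surface at z = 0. Lengths are in m, angles in rad, forces in N, time in s.
With the tool pointing down it reaches from about 0.425 to 0.95 m from the base axis. Payload 3.5 kg.
Tool frame: the origin (TCP) lies at the very end of the fingers, on their centre line; the grasp point (between the pads) lies 19 mm behind it; z points along the fingers, y is the direction in which the jaws open and shut (so a half turn about z gives the same grasp; the last joint's range is limited). The gripper opens to 85 mm and grips with 20 to 120 N. Pads are 22 mm wide; open, the fingers measure 114 mm over their backs; the gripper's body (76 mm by 85 mm) begins 54 mm behind the grasp point. The pads swing forward as they close: fully open they stand 13 mm farther back than shut.
Start: joints at [1.177, 0.286, 1.577, -0, 1.279, -0.15], TCP at [0.163, 0.655, 0.231] pointing down, gripper open.
Joint ranges: [-2.77, 2.77], [-0.9, 2.22], [0.21, 2.48], [-1.53, 4.67], [0.24, 2.81], [-2.84, 2.84]. Speed limits (rad/s): [2.79, 2.79, 3.14, 3.14, 3.14, 3.14].

### API

Orientations are given as a unit quaternion [x, y, z, w].
In Python, from plant import ctrl, eyes, ticket gives the robot as it stands.
- The arm moves only by the tool send_rows, never from a script. Its arguments are lists of equal length, an entry for each row: "translation": the shift along the tool's x, y, z in units of 30 mm (1.0 is 30 mm), a list of three; "rotation": the turn, a rotation vector about the tool's x, y, z in units of 5 degrees (1.0 is 5 degrees), a list of three; "grip": the finger opening in mm, from 0 to 85.4. A call has 1 to 5 rows; each row shifts and turns the commanded pose from where the row before left it, along the tool's axes as they then stand; what a row does not reach is not made up. A row lasts 1/8 s, in which the tool goes at most 62.5 mm and 10.7 degrees, less where a joint would pass 70% of its speed; a pose out of reach is approached as far as the arm can. A call is refused whole if a number of a shift passes 1 or a number of a turn 1, either way. A call with a gripper value outside its range is refused whole. The fingers move at their own pace and stop on an object; "squeeze" is the grip in N (left out, the last holds). Time passes only in rows, so rows that do not move let the fingers close. It gives the time, the measured TCP pose, the force and the opening at its end, in the units of the state.
- ctrl.get_state(): the state, without advancing time (a new reading comes with each control period).
- eyes.read_camera(name): name is "scene" or "top"; returns a dict with "image" (384x512x3 uint8, blue, green, red), "mtx" (3x3 intrinsics, pixels), "dist_coeffs" ([k1, k2, p1, p2, k3] as OpenCV has them; the pictures are not rectified), "xyz" and "orientation" of the camera in the world. Camera axes: x right, y down, z forward; pixel columns grow to the right and rows downward; lengths in m; the calibration is good to about 2 mm. A picture is of the moment at which its call begins. There is no depth.
- ticket.sign_off(): hands the job in, once; it reports no verdict.
The state is a dict: "time": time; "qpos": joint angles; "dq": joint speeds; "joint_efforts": joint torques, N m; "eef_pos": TCP position; "tcp_rot": TCP orientation; "contact_force": force on the tool from outside, world axes, zero at the start; "wrist_torque": the same for the moment, N m; "opening": opening from 0.0 (shut) to 1.0 (fully open).
Only numpy, scipy, OpenCV 4.12 (cv2) and the standard library are available. Lean on these libraries where they do the work, as an engineer would, in place of code of your own. Each camera call takes 0.05 s, during which the arm holds its last target. There are 200 camera calls.

## Working session

There is one attempt and no reset: what is moved stays moved. The work goes in short steps, Python scripts to look and compute and a tool call to move; the robot and the scene stay as the last step left them, time stands still between calls to the robot, and variables do not carry over. Pictures are saved under pics/ and viewed, about 8 in all and at most 12, crops included, and the job is handed in when it is done.

Besides the shell and the picture viewer there is one more tool, called by a JSON object that holds its "api" and its "payload", one argument or row to a line. send_rows: Moves the arm, as the interface text tells. Its arguments: {"type":"object","properties":{"translation":{"type":"array"},"rotation":{"type":"array"},"grip":{"type":"array"},"squeeze":{"type":"number"}},"required":["translation","rotation","grip"]}

```bash
mkdir -p pics; cat > h.py <<'E'
import numpy as np, cv2
from scipy.spatial.transform import Rotation as R
from plant import ctrl, eyes, ticket
def snap(n,f,crop=None,s=1):
    c=eyes.read_camera(n); np.savez(f'{n}.npz',**{k:np.array(v) for k,v in c.items()})
    im=np.array(c['image'])
    cv2.imwrite(f'pics/{f}_full.png',im)
    if crop: x0,y0,x1,y1=crop; im=cv2.resize(im[y0:y1,x0:x1],None,fx=s,fy=s,interpolation=cv2.INTER_CUBIC)
    cv2.imwrite(f'pics/{f}.png',im); return c
def pt(c,uv,z):
    p=cv2.undistortPoints(np.array([[uv]],float),np.array(c['mtx']),np.array(c['dist_coeffs']))[0,0]
    d=R.from_quat(c['orientation']).apply([p[0],p[1],1]); o=np.array(c['xyz'])
    return o+d*(z-o[2])/d[2]
def px(c,P):
    r=R.from_quat(c['orientation']).inv(); q=r.apply(np.atleast_2d(P)-np.array(c['xyz']))
    return cv2.projectPoints(q,np.zeros(3),np.zeros(3),np.array(c['mtx']),np.array(c['dist_coeffs']))[0][:,0]
E
python3 - <<'E'
from h import *
a=snap('top','t1');b=snap('scene','s1')
for c in(a,b): print(c['xyz'],c['orientation'],np.array(c['mtx']).tolist(),c['dist_coeffs'])
s=ctrl.get_state();print(s)
im=np.vstack([cv2.resize(a['image'],(400,300)),cv2.resize(b['image'],(400,300))])
E
```

```text
[ 0.31120149 -0.08111846  0.88701274] [-0.6823048   0.72257329 -0.07877932  0.07836975] [[367.9357564336076, 0.0, 254.59900224434966], [0.0, 367.9357564336076, 189.64828539576723], [0.0, 0.0, 1.0]] [0.00213274 0.         0.         0.         0.        ]
[-0.05200944  0.55148085  0.43035978] [-0.2964385   0.77974246 -0.52054747  0.18208855] [[460.6818629026952, 0.0, 260.5229250733172], [0.0, 460.6818629026952, 188.1926835246289], [0.0, 0.0, 1.0]] [-0.08074945  0.          0.          0.          0.        ]
{'time': 0.1, 'qpos': array([ 1.17700898e+00,  2.87110396e-01,  1.57803363e+00, -1.64175503e-05,
        1.27856444e+00, -1.50021666e-01]), 'dq': array([-3.93223434e-04, -2.04267279e-03, -2.66213251e-03,  1.25505035e-05,
       -1.16930756e-04, -3.01555960e-03]), 'joint_efforts': array([ 5.23399594e-04, -4.07298946e+01, -2.93697971e+01, -1.38113369e-04,
        3.48530033e-03,  3.14760612e-06]), 'eef_pos': array([0.16267885, 0.65449919, 0.23006162]), 'tcp_rot': array([ 1.21578871e-01,  9.92581210e-01, -1.02114710e-03, -2.76547658e-04]), 'contact_force': array([-0.35056699,  0.056103  ,  0.64143696]), 'wrist_torque': array([-0.01036113, -0.0004854 , -0.02569101]), 'opening': 1.0000545059697197}
```

View pics/t1.png

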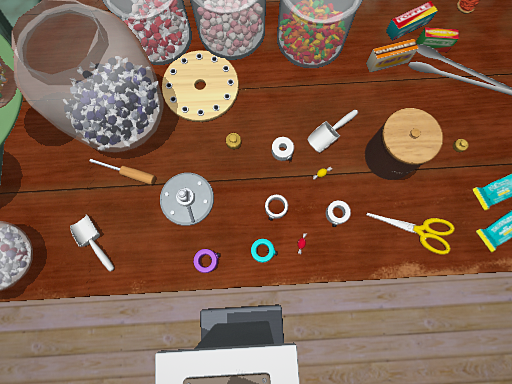

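View pics/s1.png

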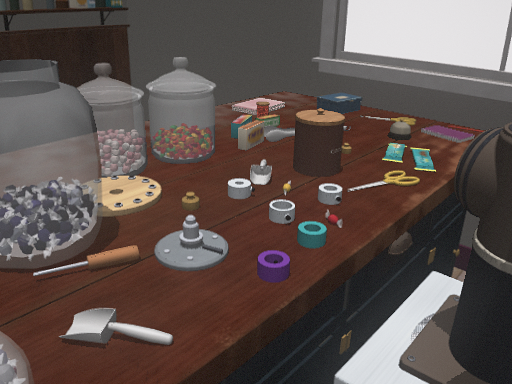

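The top view shows the stand at (187,198) and the aluminium collars at (283,148), (276,207) and (339,212). The purple and turquoise rings are decoys. Next I'll take an enlarged crop.

```bash
python3 - <<'E'
from h import *
im=cv2.imread('pics/t1_full.png')
def cr(cx,cy,r=30,s=6.5): return cv2.resize(im[cy-r:cy+r,cx-r:cx+r],(390,290) if 0 else (390,390),interpolation=cv2.INTER_CUBIC)[:,:]
a=[cr(187,198),cr(283,148),cr(276,207),cr(339,212)]
g=np.vstack([np.hstack(a[:2]),np.hstack(a[2:])]); cv2.imwrite('pics/t1c.png',cv2.resize(g,(600,600)))
E
```

```text
(no output)
```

View pics/t1c.png

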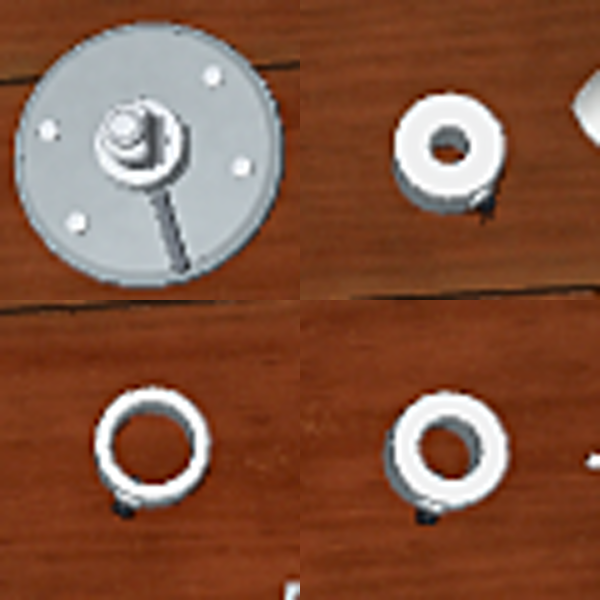

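The enlarged crop gives bore/outside ratios of about 0.36 for the top collar, 0.73 for the left and 0.52–0.57 for the right. So the collar at (339,212) is the one that fits, with its screw tip near (334,225). The rib runs from (187.5,205.5) to (193,221).

```bash
python3 - <<'E'
from h import *
t=np.load('top.npz'); s=np.load('scene.npz')
col=pt(t,(338.1,211.9),.03); scr=pt(t,(333.9,225.1),.015)
foot=pt(t,(186.3,198.4),.014); pil=pt(t,(182.3,192.3),.07)
r1=pt(t,(187.5,205.5),.02); r2=pt(t,(192.9,221.1),.02)
print(col,scr,np.linalg.norm((scr-col)[:2]),np.degrees(np.arctan2(*(scr-col)[1::-1])))
print(foot,pil,r1,r2,np.linalg.norm((r1-foot)[:2]),np.linalg.norm((r2-foot)[:2]),np.degrees(np.arctan2(*(r2-r1)[1::-1])),np.degrees(np.arctan2(*(r2-foot)[1::-1])))
# overlay in both views
th=np.linspace(0,2*np.pi,60)
def circ(c,r,z): return np.c_[c[0]+r*np.cos(th),c[1]+r*np.sin(th),0*th+z]
C=col[:2]; F=(foot[:2]+pil[:2])/2
out=[]
for cam,im,boxes in((t,cv2.imread('pics/t1_full.png'),[(187,205),(335,213)]),(s,cv2.imread('pics/s1_full.png'),[(191,240),(330,194)])):
    for (u,v) in boxes:
        k=7;x0,y0=u-40,v-30
        g=cv2.resize(im[y0:y0+60,x0:x0+80],(400,300),interpolation=cv2.INTER_CUBIC)
        for P,c in((circ(C,.027,.03),(0,255,0)),(circ(C,.0153,.03),(0,0,255)),(circ(C,.027,0),(0,255,0)),(circ(F,.066,.014),(0,255,0)),(circ(F,.021,.032),(0,255,255)),(circ(F,.014,.058),(255,0,0)),(circ(F,.009,.066),(0,0,255)),(np.array([[*F,.02],[*r2[:2],.02]]),(255,0,255)),(np.array([[*C,.015],[*scr[:2],.015]]),(255,0,255))):
            q=((px(cam,P)-[x0,y0]+.5)*5).astype(np.int32)
            cv2.polylines(g,[q],False,c,1)
        out.append(g)
cv2.imwrite('pics/ov.png',np.vstack([np.hstack(out[:2]),np.hstack(out[2:])]))
E
```

```text
[ 0.44021583 -0.28026179  0.03      ] [ 0.41148167 -0.27042211  0.015     ] 0.030372215296503826 161.09681882867486
[0.49669169 0.07909463 0.014     ] [0.4994864  0.07769134 0.07      ] [0.47789494 0.07539286 0.02      ] [0.43954952 0.06320577 0.02      ] 0.019157795030891538 0.05931006505698971 -162.36849341736695 -164.460961971818
```

View pics/ov.png

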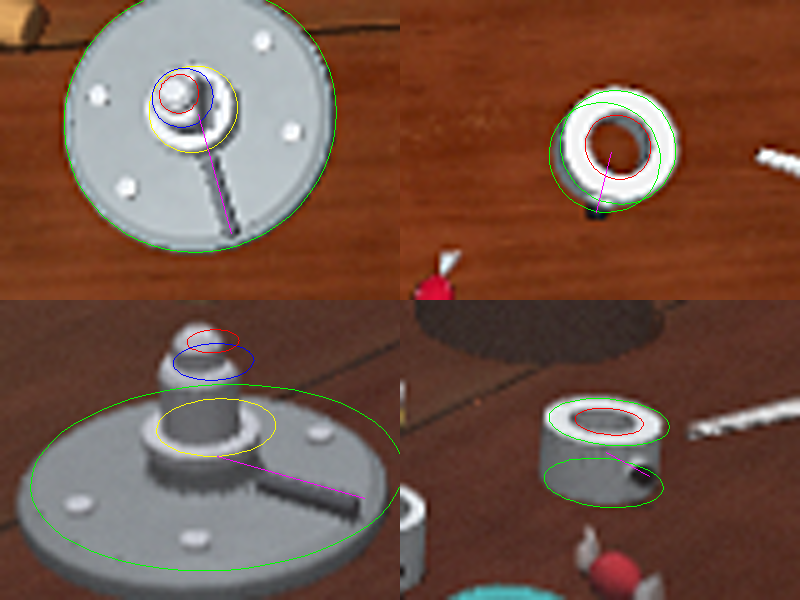

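The overlay supports the measurement: collar at about (0.440, -0.280) with its screw at ~161°, and stand at about (0.498, 0.078) with its rib at ~-163°. The scene view reads the stand about 2 px to the left of that, so I'll refine it from close by. I'll grip with the jaw y-axis at -109°, which is square to the screw and leaves the wrist room at both ends.

```bash
cat >> h.py <<'E'
def plan(goal,yaw,n=None,z=None,rnd=2):
    """rows (tool axes/units) from the measured pose to goal xyz & yaw of tool y axis (deg)"""
    s=ctrl.get_state(); p=np.array(s['eef_pos']); r=R.from_quat(s['tcp_rot'])
    y=r.as_matrix()[:,1]; a=np.degrees(np.arctan2(y[1],y[0])); d=np.array(goal)-p; da=yaw-a
    m=n or int(np.ceil(max(abs(da)/5,np.linalg.norm(d)/.03)))
    print('at',p.round(4),'yaw',round(a,2),'tilt',np.degrees(np.arccos(-r.as_matrix()[2,2])).round(2),'F',np.array(s['contact_force']).round(1),'rows',m)
    out=[];w=np.radians(a);c=p.copy()
    for i in range(m):
        tgt=p+d*(i+1)/m; e=tgt-c
        Y=np.array([np.cos(w),np.sin(w),0]);X=np.array([-np.sin(w),np.cos(w),0])
        t=np.clip(np.array([e@X,e@Y,-e[2]])/.03,-1,1).round(rnd); out.append(t.tolist())
        c=c+.03*(t[0]*X+t[1]*Y)-[0,0,.03*t[2]]; w+=np.radians(da/m)
    print('turn/row',round(-da/m/5,3))
    for i in range(0,m,5): print(out[i:i+5])
E
python3 - <<'E'
from h import *
plan([.45,.12,.231],-20,rnd=1)
E
```

```text
at [0.1627 0.6545 0.2301] yaw 76.03 tilt 0.12 F [-0.4  0.1  0.6] rows 21
turn/row 0.915
[[-0.6, -0.7, -0.0], [-0.8, -0.7, -0.0], [-0.7, -0.6, -0.0], [-0.8, -0.5, -0.0], [-0.8, -0.5, -0.0]]
[[-0.9, -0.4, -0.0], [-0.9, -0.3, -0.0], [-0.9, -0.3, -0.0], [-1.0, -0.2, -0.0], [-0.9, -0.1, -0.0]]
[[-1.0, -0.0, -0.0], [-1.0, 0.0, -0.0], [-0.9, 0.1, -0.0], [-1.0, 0.2, -0.0], [-0.9, 0.3, -0.0]]
[[-0.9, 0.3, -0.0], [-0.8, 0.5, -0.0], [-0.9, 0.4, -0.0], [-0.8, 0.6, -0.0], [-0.7, 0.6, -0.0]]
[[-0.7, 0.7, -0.0]]
```

{"api": "send_rows", "payload": {
  "translation": [
    [-0.6,-0.7,0],
    [-0.8,-0.7,0],
    [-0.7,-0.6,0],
    [-0.8,-0.5,0],
    [-0.8,-0.5,0]
  ],
  "rotation": [
    [0,0,0.9],
    [0,0,0.9],
    [0,0,0.9],
    [0,0,0.9],
    [0,0,0.9]
  ],
  "grip": [85,85,85,85,85]
}}

```text
time: 0.72
eef_pos: [0.2308, 0.5271, 0.2307]
tcp_rot: [0.314, 0.949, -0.001, -0.0]
contact_force: [-0.1, -0.7, -0.8]
opening: 0.997
```

{"api": "send_rows", "payload": {
  "translation": [
    [-0.9,-0.4,0],
    [-0.9,-0.3,0],
    [-0.9,-0.3,0],
    [-1.0,-0.2,0],
    [-0.9,-0.1,0]
  ],
  "rotation": [
    [0,0,0.9],
    [0,0,0.9],
    [0,0,0.9],
    [0,0,0.9],
    [0,0,0.9]
  ],
  "grip": [85,85,85,85,85]
}}

```text
time: 1.35
eef_pos: [0.3002, 0.4007, 0.2308]
tcp_rot: [0.493, 0.87, -0.0, -0.0]
contact_force: [0.6, -0.0, 1.1]
opening: 0.997
```

{"api": "send_rows", "payload": {
  "translation": [
    [-1.0,0,0],
    [-1.0,0,0],
    [-0.9,0.1,0],
    [-1.0,0.2,0],
    [-0.9,0.3,0]
  ],
  "rotation": [
    [0,0,0.9],
    [0,0,0.9],
    [0,0,0.9],
    [0,0,0.9],
    [0,0,0.9]
  ],
  "grip": [85,85,85,85,85]
}}

```text
time: 1.98
eef_pos: [0.3715, 0.2733, 0.2309]
tcp_rot: [0.654, 0.757, -0.0, -0.0]
contact_force: [-0.4, -0.4, 0.5]
opening: 0.997
```

{"api": "send_rows", "payload": {
  "translation": [
    [-0.9,0.3,0],
    [-0.8,0.5,0],
    [-0.9,0.4,0],
    [-0.8,0.6,0],
    [-0.7,0.6,0]
  ],
  "rotation": [
    [0,0,0.9],
    [0,0,0.9],
    [0,0,0.9],
    [0,0,0.9],
    [0,0,0.9]
  ],
  "grip": [85,85,85,85,85]
}}

```text
time: 2.6
eef_pos: [0.443, 0.1489, 0.2309]
tcp_rot: [0.789, 0.615, -0.0, -0.0]
contact_force: [0.0, 0.5, 0.1]
opening: 0.996
```

```bash
python3 - <<'E'
from h import *
plan([.44,-.28,.12],-109,rnd=1)
E
```

```text
at [0.443  0.1489 0.2309] yaw -14.13 tilt 0.04 F [0.  0.5 0.1] rows 19
turn/row 0.999
[[-0.7, 0.2, 0.2], [-0.7, 0.2, 0.2], [-0.7, 0.3, 0.2], [-0.7, 0.4, 0.2], [-0.6, 0.4, 0.2]]
[[-0.6, 0.5, 0.2], [-0.5, 0.5, 0.2], [-0.5, 0.6, 0.2], [-0.5, 0.6, 0.2], [-0.4, 0.6, 0.1]]
[[-0.3, 0.7, 0.2], [-0.3, 0.7, 0.2], [-0.2, 0.7, 0.2], [-0.1, 0.8, 0.2], [-0.1, 0.7, 0.2]]
[[-0.1, 0.8, 0.2], [0.1, 0.7, 0.2], [0.1, 0.8, 0.2], [0.2, 0.7, 0.2]]
```

{"api": "send_rows", "payload": {
  "translation": [
    [-0.7,0.2,0.2],
    [-0.7,0.2,0.2],
    [-0.7,0.3,0.2],
    [-0.7,0.4,0.2],
    [-0.6,0.4,0.2]
  ],
  "rotation": [
    [0,0,1],
    [0,0,1],
    [0,0,1],
    [0,0,1],
    [0,0,1]
  ],
  "grip": [85,85,85,85,85]
}}

```text
time: 3.22
eef_pos: [0.442, 0.0368, 0.2007]
tcp_rot: [0.903, 0.429, -0.0, -0.0]
contact_force: [0.2, 0.4, -1.4]
opening: 0.991
```

{"api": "send_rows", "payload": {
  "translation": [
    [-0.6,0.5,0.2],
    [-0.5,0.5,0.2],
    [-0.5,0.6,0.2],
    [-0.5,0.6,0.2],
    [-0.4,0.6,0.1]
  ],
  "rotation": [
    [0,0,1],
    [0,0,1],
    [0,0,1],
    [0,0,1],
    [0,0,1]
  ],
  "grip": [85,85,85,85,85]
}}

```text
time: 3.85
eef_pos: [0.4405, -0.076, 0.1734]
tcp_rot: [0.975, 0.224, -0.001, -0.0]
contact_force: [0.7, -0.3, -0.0]
opening: 0.994
```

{"api": "send_rows", "payload": {
  "translation": [
    [-0.3,0.7,0.2],
    [-0.3,0.7,0.2],
    [-0.2,0.7,0.2],
    [-0.1,0.8,0.2],
    [-0.1,0.7,0.2]
  ],
  "rotation": [
    [0,0,1],
    [0,0,1],
    [0,0,1],
    [0,0,1],
    [0,0,1]
  ],
  "grip": [85,85,85,85,85]
}}

```text
time: 4.47
eef_pos: [0.442, -0.1889, 0.1437]
tcp_rot: [1.0, 0.007, -0.0, -0.0]
contact_force: [0.5, 0.2, -0.9]
opening: 0.996
```

{"api": "send_rows", "payload": {
  "translation": [
    [-0.1,0.8,0.2],
    [0.1,0.7,0.2],
    [0.1,0.8,0.2],
    [0.2,0.7,0.2],
    [0,0,0]
  ],
  "rotation": [
    [0,0,1],
    [0,0,1],
    [0,0,1],
    [0,0,1],
    [0,0,0]
  ],
  "grip": [85,85,85,85,85]
}}

```text
time: 5.1
eef_pos: [0.4407, -0.2801, 0.1195]
tcp_rot: [0.986, -0.165, -0.001, -0.0]
contact_force: [-1.0, 1.0, 0.3]
opening: 0.998
```

```bash
python3 - <<'E'
from h import *
plan([.44,-.28,.004],-109,n=5)
t=snap('top','t2',(290,160,390,260),6); s=snap('scene','s2')
im=np.hstack([cv2.resize(c['image'][y:y+75,x:x+50],(400,600),interpolation=cv2.INTER_CUBIC) for c,x,y in((t,314,165),(s,305,140))])
cv2.imwrite('pics/g2.png',im)
p=ctrl.get_state()['eef_pos']; print(px(t,p),px(s,p))
E
```

```text
at [ 0.4407 -0.2801  0.1195] yaw -109.03 tilt 0.1 F [-1.   1.   0.3] rows 5
turn/row -0.001
[[-0.0, 0.0, 0.77], [-0.01, 0.0, 0.77], [-0.0, 0.0, 0.77], [-0.01, 0.0, 0.77], [-0.0, 0.0, 0.77]]
[[346.59927832 204.71861325]] [[334.18677912 149.81581729]]
```

View pics/g2.png

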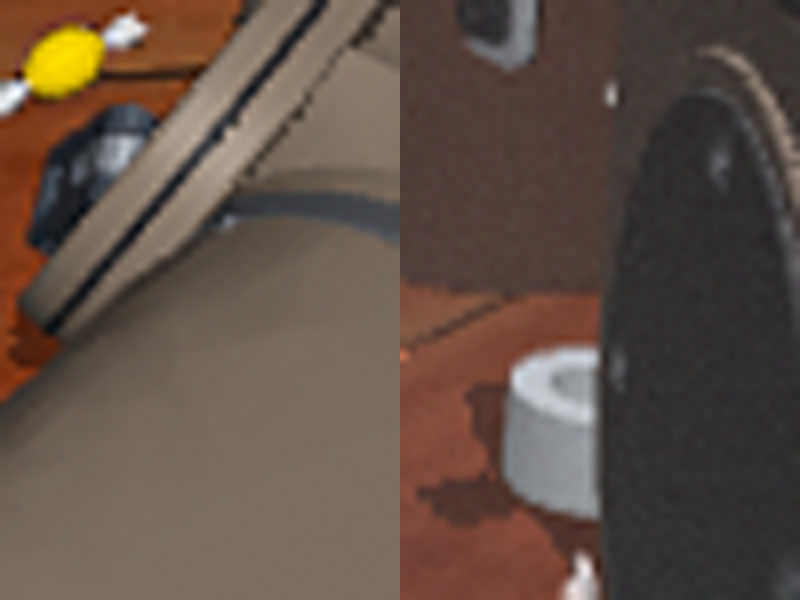

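Both views of the collar are hidden by the arm here, with only its left half showing at about (374,185) in the scene image. I'll descend on the measured position and watch the forces.

{"api": "send_rows", "payload": {
  "translation": [
    [0,0,0.9],
    [0,0,0.9],
    [0,0,0.9],
    [0,0,0.7],
    [0,0,0.4]
  ],
  "rotation": [
    [0,0,0],
    [0,0,0],
    [0,0,0],
    [0,0,0],
    [0,0,0]
  ],
  "grip": [85,85,85,85,85]
}}

```text
time: 5.82
eef_pos: [0.4409, -0.2781, 0.0054]
tcp_rot: [0.986, -0.164, -0.001, -0.001]
contact_force: [1.2, -0.2, 0.5]
opening: 1.0
```

{"api": "send_rows", "payload": {
  "translation": [
    [0,0,0.0],
    [0,0,0],
    [0,0,0],
    [0,0,0],
    [0,0,0]
  ],
  "rotation": [
    [0,0,0],
    [0,0,0],
    [0,0,0],
    [0,0,0],
    [0,0,0]
  ],
  "grip": [75,65,58,50,45],
  "squeeze": 30
}}

```text
time: 6.45
eef_pos: [0.442, -0.2804, 0.0078]
tcp_rot: [0.986, -0.165, 0.001, 0.001]
contact_force: [-1.9, 1.2, 5.8]
opening: 0.631
```

The collar is gripped: opening 0.631 is about 53.9 mm. Lifting it a little and carrying it to the stand.

{"api": "send_rows", "payload": {
  "translation": [
    [0,0,-0.6],
    [0,0,-1],
    [0,0,-1],
    [0,0,-1],
    [0,0,-0.9]
  ],
  "rotation": [
    [0,0,0],
    [0,0,0],
    [0,0,0],
    [0,0,0],
    [0,0,0]
  ],
  "grip": [45,45,45,45,45]
}}

```text
time: 7.08
eef_pos: [0.4412, -0.2793, 0.1431]
tcp_rot: [0.986, -0.165, 0.0, 0.0]
contact_force: [-0.2, 0.2, -1.4]
opening: 0.628
```

```bash
python3 - <<'E'
from h import *
plan([.498,.078,.135],-15,rnd=1)
print(ctrl.get_state()['opening'])
E
```

```text
at [ 0.4412 -0.2793  0.1431] yaw -108.97 tilt 0.05 F [-0.2  0.2 -1.4] rows 19
turn/row -0.989
[[-0.1, -0.6, 0.0], [-0.1, -0.7, 0.0], [0.0, -0.6, 0.0], [0.1, -0.6, 0.1], [0.1, -0.6, -0.0]]
[[0.2, -0.7, -0.0], [0.2, -0.6, -0.0], [0.2, -0.5, 0.0], [0.4, -0.6, 0.0], [0.3, -0.5, 0.0]]
[[0.4, -0.5, 0.1], [0.5, -0.5, -0.0], [0.4, -0.4, -0.0], [0.6, -0.3, -0.0], [0.5, -0.4, 0.0]]
[[0.6, -0.2, 0.0], [0.6, -0.3, 0.0], [0.6, -0.1, 0.1], [0.6, -0.2, -0.0]]
0.6281449754803501
```

{"api": "send_rows", "payload": {
  "translation": [
    [-0.1,-0.6,0],
    [-0.1,-0.7,0],
    [0,-0.6,0],
    [0.1,-0.6,0.1],
    [0.1,-0.6,0]
  ],
  "rotation": [
    [0,0,-1],
    [0,0,-1],
    [0,0,-1],
    [0,0,-1],
    [0,0,-1]
  ],
  "grip": [45,45,45,45,45]
}}

```text
time: 7.7
eef_pos: [0.4558, -0.1859, 0.1386]
tcp_rot: [0.999, 0.054, -0.0, -0.0]
contact_force: [-0.0, -0.2, -2.2]
opening: 0.629
```

{"api": "send_rows", "payload": {
  "translation": [
    [0.2,-0.7,0],
    [0.2,-0.6,0],
    [0.2,-0.5,0],
    [0.4,-0.6,0],
    [0.3,-0.5,0]
  ],
  "rotation": [
    [0,0,-1],
    [0,0,-1],
    [0,0,-1],
    [0,0,-1],
    [0,0,-1]
  ],
  "grip": [45,45,45,45,45]
}}

```text
time: 8.32
eef_pos: [0.4701, -0.091, 0.1389]
tcp_rot: [0.963, 0.269, 0.0, -0.0]
contact_force: [0.6, 0.8, -2.1]
opening: 0.625
```

{"api": "send_rows", "payload": {
  "translation": [
    [0.4,-0.5,0.1],
    [0.5,-0.5,0],
    [0.4,-0.4,0],
    [0.6,-0.3,0],
    [0.5,-0.4,0]
  ],
  "rotation": [
    [0,0,-1],
    [0,0,-1],
    [0,0,-1],
    [0,0,-1],
    [0,0,-1]
  ],
  "grip": [45,45,45,45,45]
}}

```text
time: 8.95
eef_pos: [0.4834, 0.0042, 0.136]
tcp_rot: [0.882, 0.471, 0.0, 0.0]
contact_force: [0.4, 1.1, -2.2]
opening: 0.627
```

{"api": "send_rows", "payload": {
  "translation": [
    [0.6,-0.2,0],
    [0.6,-0.3,0],
    [0.6,-0.1,0.1],
    [0.6,-0.2,0],
    [0,0,0]
  ],
  "rotation": [
    [0,0,-1],
    [0,0,-1],
    [0,0,-1],
    [0,0,-0.8],
    [0,0,0]
  ],
  "grip": [45,45,45,45,45]
}}

```text
time: 9.57
eef_pos: [0.4936, 0.0793, 0.1327]
tcp_rot: [0.793, 0.61, 0.0, -0.0]
contact_force: [-0.1, 0.1, -0.3]
opening: 0.629
```

```bash
python3 - <<'E'
from h import *
t=snap('top','t3'); s=snap('scene','s3')
plan([.498,.078,.100],-15,n=2)
im=np.hstack([cv2.resize(c['image'][y:y+120,x:x+80],(400,600),interpolation=cv2.INTER_CUBIC) for c,x,y in((t,145,140),(s,150,155))])
cv2.imwrite('pics/g3.png',im)
E
```

```text
at [0.4938 0.0783 0.1326] yaw -15.0 tilt 0.02 F [ 0.   0.2 -2.8] rows 2
turn/row 0.0
[[0.01, 0.07, 0.54], [0.02, 0.07, 0.55]]
```

View pics/g3.png

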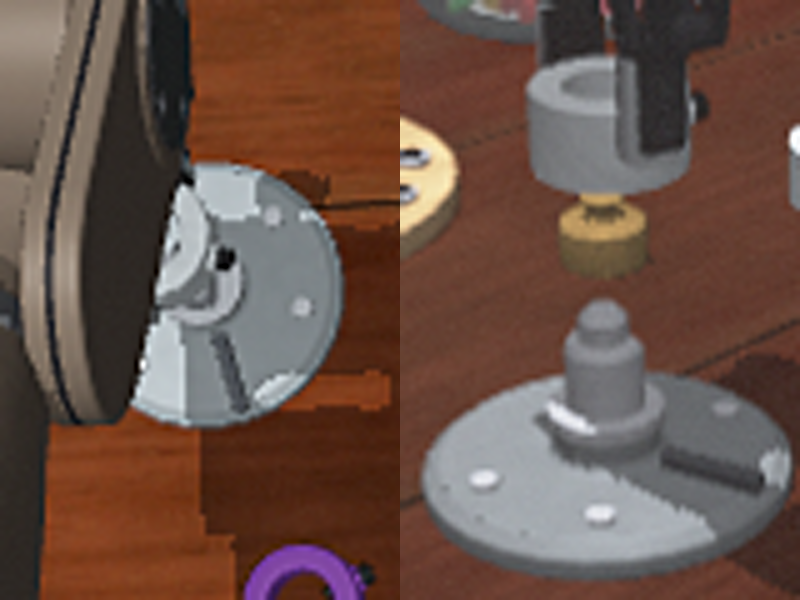

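The picture shows the collar held level above the stand. In the scene half it spans x 527–692, against the shaft at 565–645 and the foot at 424–793. In the top half the screw shows at (225,257). Next I'll compare these silhouettes with the model.

```bash
python3 - <<'E'
from h import *
from scipy.optimize import least_squares
t=np.load('top.npz'); s=np.load('scene.npz'); T=np.array([.4938,.0783,.1326])
th=np.linspace(0,2*np.pi,180)
def ext(cam,c,r,z0,z1):
    P=np.vstack([np.c_[c[0]+r*np.cos(th),c[1]+r*np.sin(th),0*th+z] for z in(z0,z1)])
    q=px(cam,P); return q[:,0].min(),q[:,0].max(),q[:,1].min(),q[:,1].max()
f=lambda x,y:(149.5+(x-400)/5,154.5+y/5)
print('collar pred',ext(s,T,.027,T[2]-.0078,T[2]+.0222),'meas',f(527,58),f(692,194))
for F in([.498,.078],[.4967,.0791]):
    print('foot',ext(s,F,.066,0,.014),'meas',f(424,370),f(793,580)); print('shaft',ext(s,F,.014,.04,.056),f(565,0),f(645,0)); print('pilot',ext(s,F,.009,.06,.064),f(577,0),f(628,0))
    print(px(s,[*F,.07]),f(603,298))
print('screw top',pt(t,(189.5,190.9),T[2]+.0072)-T,)
# stand rib in top now
b=lambda x,y:(144.5+x/5,139.5+y/5)
for xy in((217,338),(240,408)): print(pt(t,b(*xy),.02))
# foot right/bottom edges
print('foot top pred',ext(t,[.498,.078],.066,.014,.014),b(343,427))
# scene jac px/m at stand
print((px(s,[[.508,.078,.05],[.498,.088,.05]])-px(s,[.498,.078,.05])))
E
```

```text
collar pred (np.float64(176.71817991256506), np.float64(209.75714068076644), np.float64(165.1262655544917), np.float64(193.82126465745887)) meas (174.9, 166.1) (207.9, 193.3)
foot (np.float64(156.8679530969351), np.float64(231.24030458795568), np.float64(226.39650199454465), np.float64(270.7285506950104)) meas (154.3, 228.5) (228.1, 270.5)
shaft (np.float64(185.4689508262719), np.float64(201.7904222360542), np.float64(219.16394417337614), np.float64(234.6798811019038)) (182.5, 154.5) (198.5, 154.5)
pilot (np.float64(188.17146009173322), np.float64(198.61500164028297), np.float64(216.40156270861797), np.float64(223.13013977733493)) (184.9, 154.5) (195.1, 154.5)
[[193.24866134 215.63465568]] (190.1, 214.1)
foot (np.float64(156.82459987080895), np.float64(231.33510644870955), np.float64(226.80994702113293), np.float64(271.2905832234265)) meas (154.3, 228.5) (228.1, 270.5)
shaft (np.float64(185.47895852740686), np.float64(201.83135837231467), np.float64(219.59638509307925), np.float64(235.15226611242386)) (182.5, 154.5) (198.5, 154.5)
pilot (np.float64(188.18658695884142), np.float64(198.65009059983245), np.float64(216.83293019651973), np.float64(223.58248600225707)) (184.9, 154.5) (195.1, 154.5)
[[193.27351765 216.07028125]] (190.1, 214.1)
screw top [-0.00828112 -0.02920128  0.0072    ]
[0.47394946 0.07450006 0.02      ]
[0.43960413 0.06415397 0.02      ]
foot top pred (np.float64(159.49463446021858), np.float64(213.9724753478722), np.float64(171.57682960844429), np.float64(224.99005963450503)) (213.1, 224.9)
[[-3.78191462 -1.81902117]
 [-4.30717775  1.93896564]]
```

Relative to the held collar, the stand's axis is at about (0.499, 0.079). The screw is at -106°, as planned. I'll align on that and come down to just above the pilot.

{"api": "send_rows", "payload": {
  "translation": [
    [0.07,0.16,0],
    [0,0,0.5],
    [0,0,0.7],
    [0,0,0.45],
    [0,0,0]
  ],
  "rotation": [
    [0,0,0],
    [0,0,0],
    [0,0,0],
    [0,0,0],
    [0,0,0]
  ],
  "grip": [45,45,45,45,45]
}}

```text
time: 10.3
eef_pos: [0.4979, 0.0791, 0.0809]
tcp_rot: [0.793, 0.609, -0.002, -0.001]
contact_force: [0.3, 0.7, -2.0]
opening: 0.627
```

```bash
python3 - <<'E'
from h import *
t=snap('top','t4'); s=snap('scene','s4')
plan([.499,.079,.055],-15,n=2)
im=np.hstack([cv2.resize(c['image'][y:y+90,x:x+60],(400,600),interpolation=cv2.INTER_CUBIC) for c,x,y in((t,160,150),(s,160,170))])
cv2.imwrite('pics/g4.png',im)
E
```

```text
at [0.4994 0.0792 0.0829] yaw -14.98 tilt 0.01 F [-0.2 -0.1 -2.8] rows 2
turn/row 0.002
[[-0.0, -0.01, 0.46], [-0.01, -0.0, 0.47]]
```

View pics/g4.png

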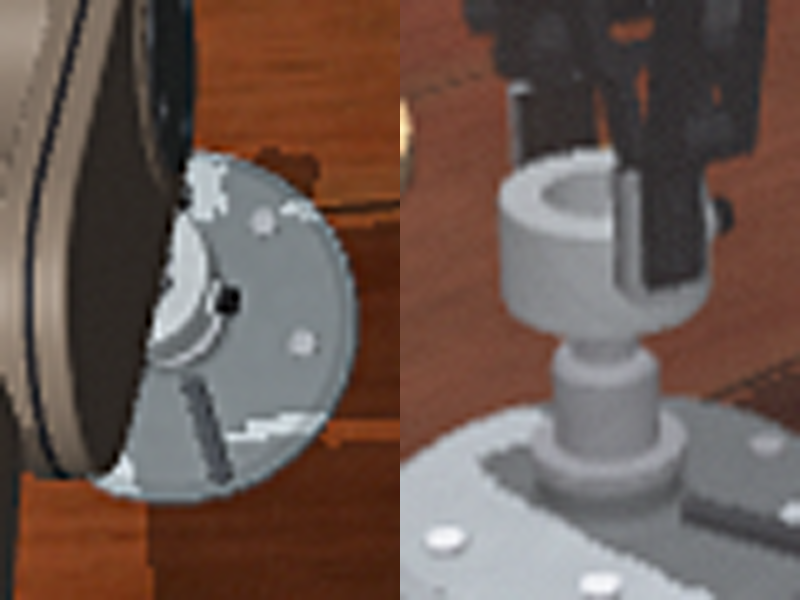

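The collar is centred over the shaft in the scene view: collar mid-x 605, shaft 607, flange 610. The screw is near (228,300) in the top half. I'll lower it gently.

{"api": "send_rows", "payload": {
  "translation": [
    [0,0,0.3],
    [0,0,0.2],
    [0,0,0.1],
    [0,0,0.1],
    [0,0,0.0]
  ],
  "rotation": [
    [0,0,0],
    [0,0,0],
    [0,0,0],
    [0,0,0],
    [0,0,0]
  ],
  "grip": [45,45,45,45,45]
}}

```text
time: 11.02
eef_pos: [0.4991, 0.0793, 0.0616]
tcp_rot: [0.793, 0.609, -0.0, -0.0]
contact_force: [0.7, -0.5, -1.9]
opening: 0.63
```

```bash
python3 - <<'E'
from h import *
plan([.499,.079,.055],-15,n=2)
print(ctrl.get_state()['wrist_torque'])
E
```

```text
at [0.4991 0.0793 0.0616] yaw -14.97 tilt 0.03 F [ 0.7 -0.5 -1.9] rows 2
turn/row 0.003
[[-0.01, 0.0, 0.11], [-0.0, 0.0, 0.11]]
[ 0.03595456 -0.03737497  0.03914847]
```

There is no contact force and the bore is already over the shoulder. Continuing down gently.

{"api": "send_rows", "payload": {
  "translation": [
    [0,0,0.15],
    [0,0,0.1],
    [0,0,0.1],
    [0,0,0.1],
    [0,0,0]
  ],
  "rotation": [
    [0,0,0],
    [0,0,0],
    [0,0,0],
    [0,0,0],
    [0,0,0]
  ],
  "grip": [45,45,45,45,45]
}}

```text
time: 11.65
eef_pos: [0.499, 0.0793, 0.048]
tcp_rot: [0.793, 0.609, -0.0, -0.0]
contact_force: [-0.4, -0.3, -1.9]
opening: 0.626
```

{"api": "send_rows", "payload": {
  "translation": [
    [0,0,0.1],
    [0,0,0.1],
    [0,0,0.08],
    [0,0,0.05],
    [0,0,0]
  ],
  "rotation": [
    [0,0,0],
    [0,0,0],
    [0,0,0],
    [0,0,0],
    [0,0,0]
  ],
  "grip": [45,45,45,45,45]
}}

```text
time: 12.28
eef_pos: [0.4992, 0.0793, 0.0398]
tcp_rot: [0.793, 0.609, -0.001, -0.0]
contact_force: [-5.4, 0.0, 8.2]
opening: 0.628
```

```bash
python3 - <<'E'
from h import *
t=snap('top','t5'); s=snap('scene','s5')
plan([.499,.079,.038],-15,n=2);print(ctrl.get_state()['wrist_torque'])
im=np.hstack([cv2.resize(c['image'][y:y+90,x:x+60],(400,600),interpolation=cv2.INTER_CUBIC) for c,x,y in((t,160,150),(s,160,190))])
cv2.imwrite('pics/g5.png',im)
E
```

```text
at [0.4992 0.0793 0.0398] yaw -14.95 tilt 0.08 F [-5.  -0.4  7.9] rows 2
turn/row 0.005
[[-0.01, -0.0, 0.03], [-0.0, -0.0, 0.03]]
[-0.03217637  0.73844014  0.02341996]
```

View pics/g5.png

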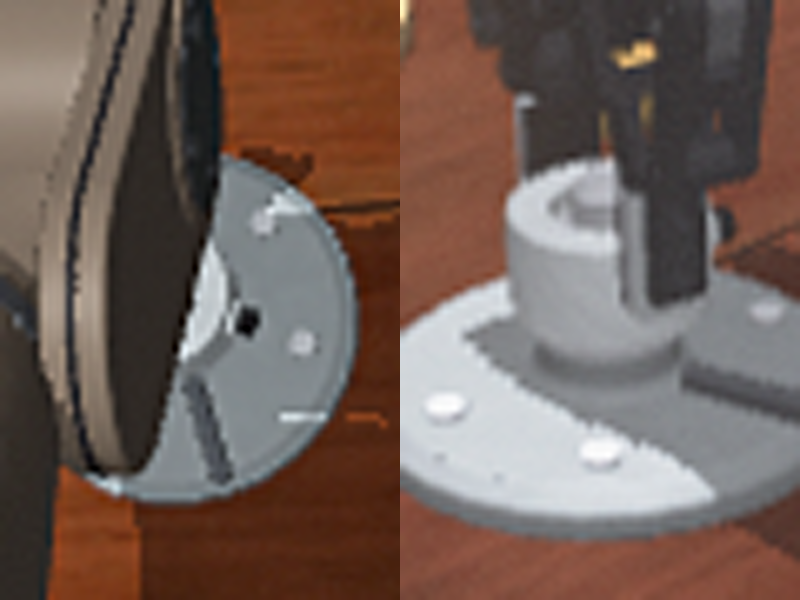

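The collar is home. The TCP is at 0.0398 as predicted, with about 10 N of contact, and the scene view shows the collar seated on the flange with the pilot standing proud. I'll now grip harder and turn about 59° clockwise towards the rib at ~-164°.

{"api": "send_rows", "payload": {
  "translation": [
    [0,0,0],
    [0,0,0],
    [0,0,0],
    [0,0,0],
    [0,0,0]
  ],
  "rotation": [
    [0,0,0],
    [0,0,0],
    [0,0,0.4],
    [0,0,0.8],
    [0,0,0.8]
  ],
  "grip": [45,45,45,45,45],
  "squeeze": 70
}}

```text
time: 13.0
eef_pos: [0.5006, 0.0793, 0.0402]
tcp_rot: [0.844, 0.537, 0.001, 0.001]
contact_force: [-1.3, 0.2, 6.0]
opening: 0.616
```

{"api": "send_rows", "payload": {
  "translation": [
    [0,0,0],
    [0,0,0],
    [0,0,0],
    [0,0,0],
    [0,0,0]
  ],
  "rotation": [
    [0,0,0.8],
    [0,0,0.8],
    [0,0,0.8],
    [0,0,0.8],
    [0,0,0.8]
  ],
  "grip": [45,45,45,45,45]
}}

```text
time: 13.62
eef_pos: [0.5001, 0.0792, 0.0402]
tcp_rot: [0.924, 0.382, 0.0, 0.0]
contact_force: [-3.7, -1.2, 7.9]
opening: 0.615
```

```bash
python3 - <<'E'
from h import *
plan([.499,.079,.038],-74,n=5);print(ctrl.get_state()['wrist_torque'],ctrl.get_state()['qpos'].round(2))
E
```

```text
at [0.5001 0.0792 0.0402] yaw -45.04 tilt 0.06 F [-3.7 -1.2  7.9] rows 5
turn/row 1.158
[[-0.01, -0.0, 0.01], [-0.0, -0.01, 0.02], [-0.01, -0.0, 0.01], [-0.01, -0.0, 0.02], [-0.0, -0.0, 0.01]]
[-0.09701467  0.46962078  0.08397429] [-0.04  0.17  2.11 -0.    0.86  0.74]
```

{"api": "send_rows", "payload": {
  "translation": [
    [0,0,0],
    [0,0,0],
    [0,0,0],
    [0,0,0],
    [0,0,0]
  ],
  "rotation": [
    [0,0,0.8],
    [0,0,0.8],
    [0,0,0.8],
    [0,0,0.8],
    [0,0,0.8]
  ],
  "grip": [45,45,45,45,45]
}}

```text
time: 14.25
eef_pos: [0.4996, 0.0792, 0.0401]
tcp_rot: [0.976, 0.216, -0.0, 0.0]
contact_force: [-5.2, 0.2, 9.5]
opening: 0.612
```

{"api": "send_rows", "payload": {
  "translation": [
    [0,0,0],
    [0,0,0],
    [0,0,0],
    [0,0,0],
    [0,0,0]
  ],
  "rotation": [
    [0,0,0.8],
    [0,0,0.6],
    [0,0,0.4],
    [0,0,0],
    [0,0,0]
  ],
  "grip": [45,45,45,45,45]
}}

```text
time: 14.88
eef_pos: [0.4994, 0.0793, 0.0402]
tcp_rot: [0.99, 0.14, -0.001, 0.0]
contact_force: [-5.1, -0.2, 9.1]
opening: 0.611
```

```bash
python3 - <<'E'
from h import *
t=snap('top','t6'); s=snap('scene','s6')
plan([.499,.079,.038],-74,n=5);print(ctrl.get_state()['wrist_torque'])
im=np.hstack([cv2.resize(c['image'][y:y+90,x:x+60],(400,600),interpolation=cv2.INTER_CUBIC) for c,x,y in((t,160,150),(s,170,190))])
cv2.imwrite('pics/g6.png',im)
E
```

```text
at [0.4994 0.0793 0.0402] yaw -73.96 tilt 0.07 F [-5.4 -0.6  9.7] rows 5
turn/row 0.002
[[-0.0, 0.0, 0.01], [-0.01, 0.0, 0.02], [0.0, 0.0, 0.01], [-0.0, 0.01, 0.02], [-0.0, -0.0, 0.01]]
[-0.0435785   0.88135823 -0.05524351]
```

View pics/g6.png

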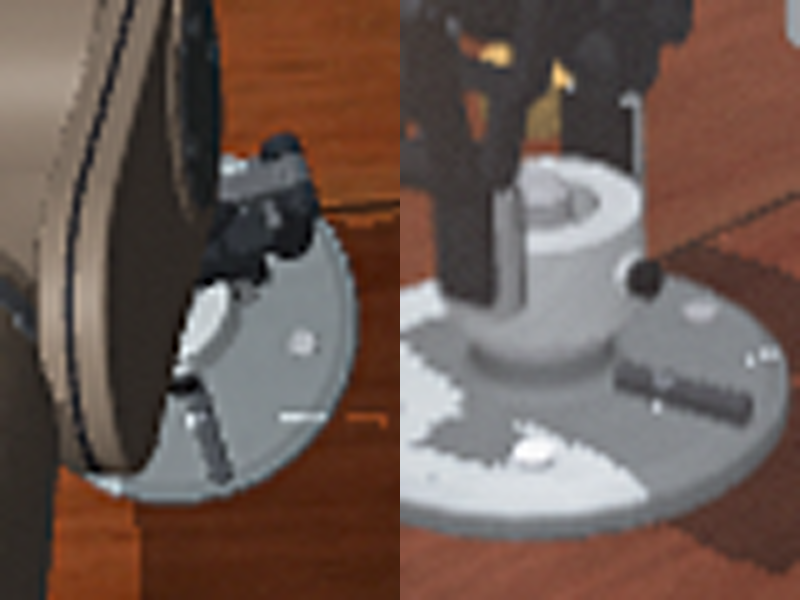

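The screw now sits over the rib in both views: head at (183,382) in the top half above the rib running (195,400) to (222,475), and head at (645,280) in the scene half. Next I'll check the angle numerically.

```bash
python3 - <<'E'
from h import *
t=np.load('top.npz'); s=np.load('scene.npz'); F=np.array([.4994,.0793])
S=lambda x,y:np.array((169.5+(x-400)/6.667,189.5+y/6.667)); T=lambda x,y:np.array((159.5+x/6.667,149.5+y/6.667))
for a in(-158,-161,-164,-167,-170,-174):
    d=np.array([np.cos(np.radians(a)),np.sin(np.radians(a))])
    print(a,'scene: screw end',px(s,[*(F+.034*d),.047])[0].round(1),'rib end',px(s,[*(F+.063*d),.02])[0].round(1),' top: screw',px(t,[*(F+.034*d),.047])[0].round(1),'rib end',px(t,[*(F+.063*d),.02])[0].round(1))
print('meas scene screw',S(648,281),'rib end top-centre',S(750,396),'top screw',T(183,382),'rib end',T(224,476))
E
```

```text
-158 scene: screw end [210.3 230.7] rib end [225.8 247.3]  top: screw [189.2 207.5] rib end [196.  220.3]
-161 scene: screw end [209.8 231.2] rib end [225.  248.2]  top: screw [188.5 207.8] rib end [194.8 220.9]
-164 scene: screw end [209.3 231.6] rib end [224.1 249. ]  top: screw [187.8 208. ] rib end [193.4 221.4]
-167 scene: screw end [208.8 232. ] rib end [223.2 249.9]  top: screw [187.1 208.3] rib end [192.1 221.8]
-170 scene: screw end [208.2 232.4] rib end [222.1 250.7]  top: screw [186.3 208.5] rib end [190.7 222.1]
-174 scene: screw end [207.3 233. ] rib end [220.5 251.8]  top: screw [185.3 208.6] rib end [188.9 222.5]
meas scene screw [206.69814009 231.64789261] rib end top-centre [221.99737513 248.89703015] top screw [186.94862757 206.79713514] rib end [193.09832008 220.89643018]
```

Within a few degrees, the screw and rib both read about -164° in both views, against a tolerance of 15°. Handing in.

```bash
python3 - <<'E'
from h import *
s=ctrl.get_state();print(s['time'],s['eef_pos'],s['contact_force'],s['opening']);print(ticket.sign_off())
E
```

```text
14.975 [0.49936377 0.07931225 0.04015472] [-5.43002156 -0.63217378  9.67744048] 0.6077054982829647
the job is handed in; nothing more can be done
None
```

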